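Pump up the air isolator until the pin is out

TASK

Pump the hand pump up: push its round plunger knob all the way down from above with the fingertips and let it spring right back up, again and again, until the steel indicator pin stands fully out of its turret; then leave the knob risen. Press only on the top of the knob, do not grip it round its sides, do not touch the pin itself, and leave the optics and the set square around the pump where they are.

Things in the scene. Friction and masses are not known exactly. Their poses are not given: they have to be found in the camera images.
- pump: Hand air pump bolted to the table: foot plate 190 x 96 x 12 mm; upright grey barrel, 54 mm across, 101 mm high, at x = -35 mm; lower grey block (56 x 40 mm, 56 mm high, centred at x = +42 mm) with a turret 30 mm across at x = +45 mm, its top 80 mm above the table. Origin: centre of the plate's underside; x from plunger to turret, z up. Its place and yaw vary.
- plunger: Spring plunger; origin: centre of its knob's flat top, z up, at x = -35 mm, y = 0 of the pump's frame. 156 mm above the table when risen, 132 mm fully down at its stop. The top is a rubber pad 40 mm across, 8 mm proud of a black skirt 46 mm across and 18 mm high (not to be gripped). A spring lifts it: 4 N at the top, 11 N when down, plus about 2 N of pumping (and 1 N more per 45 mm/s).
- pin: Steel indicator pin, upright, 12 mm across, in the turret at x = +45 mm, y = 0 of the pump's frame. Origin: centre of its top end, 83 mm above the table when in, 111 mm fully out; it starts at 83 to 94 mm and stays where it is between strokes. A dark 3 mm band round its foot comes into view above the turret only when fully out. Not to be touched.
- lens_post: Bystander, loose: a round lens mount (52 mm diameter) on a post with a round foot 64 mm in diameter, 143 mm high in all, 0.35 kg. Origin: centre of the underside of its foot. It stands 130 to 170 mm to one side of the pump's origin.
- sensor_post: Bystander, loose: a drum-shaped power sensor (48 mm diameter) on a post with a square foot 60 mm wide, 118 mm high in all, 0.35 kg. Origin: centre of the underside of its foot. It stands 130 to 170 mm to the other side of the pump's origin.
- set_square: Bystander, loose: a flat wooden drawing triangle, about 110 x 110 mm, 5 mm thick, lying on the table beyond the turret end of the pump. Origin: on its underside, near its middle.
- turret_top (a point): Centre of the turret's top face, where the pin comes out, 80 mm above the table. How the pump behaves: a full stroke lifts the pin 7 mm (the first one 1 to 9 mm), so 3 or 4 full strokes are needed. A stroke counts only after the knob has fully risen; strokes under 20 mm may do nothing. Strokes made after the pin is out do no harm.
Things that resemble listed ones, but are neither listed nor needed, are in the scene too. Leave any purple or yellow look-alike of the pump alone.

How it is judged:
By the outcome, as a careful person would: the job done as asked, in the order asked, and still so for the second after the job is handed in, with the robot touching nothing.
It also fails if it takes over 45 s, if anything falls off the work surface, if the arm or the gripper's body presses on something with over 40 N, if the wrist force passes 120 N, or if a joint passes its speed limit or range.

ROBOT

A 6-joint arm with a two-finger parallel gripper is mounted at the origin on the work surface. World frame = base frame: x ahead of the robot, y to its left, z up, the work surface at z = 0. Lengths are in m, angles in degrees, forces in N, time in s.
With the tool pointing down it reaches from about 0.3 to 0.75 m from the base axis. Payload 8.5 kg.
Tool frame: the origin (TCP) lies at the very end of the fingers, on their centre line; the grasp point (between the pads) lies 19 mm behind it; x points along the fingers, y is the direction in which the jaws open and shut, and the axes are right-handed (so a half turn about x gives the same grasp; the last joint's range is limited). The gripper opens to 85 mm and grips with 20 to 120 N. Pads are 22 mm wide; open, the fingers measure 114 mm over their backs; the gripper's body (76 mm by 85 mm) begins 54 mm behind the grasp point. The pads swing forward as they close: fully open they stand 13 mm farther back than shut.
Start: joints at [-83.956, 21.807, 74.336, -0, 83.858, -12.336], TCP at [0.173, -0.522, 0.231] pointing down, gripper open.
Joint ranges: [-178.18, 178.18], [-50.72, 133.34], [12.68, 142.11], [-81.47, 261.47], [9.98, 163.14], [-165.26, 165.26]. Speed limits (degrees/s): [136.94, 136.94, 180, 180, 180, 180].

INTERFACE

Orientations are given as a 3x3 rotation matrix whose columns are the frame's x, y, z axes.
In Python, from rig import sensors, cams, env gives the robot as it stands.
- The arm moves only by the shell command python3 -m crank 'ROWS' [FORCE]. ROWS is a JSON object of lists of equal length, an entry for each row: "hand": the closure in counts, from 0 (fully open) to 255 (shut); "translation": the shift along the tool's x, y, z in m, a list of three; "dr": the turn, a rotation vector about the tool's x, y, z in rad, a list of three. A call has 1 to 5 rows; each row is the pose to reach, as a shift and turn from the pose commanded when the call began, along the tool's axes at that moment; what a row does not reach only later rows make up. A row lasts 1/10 s, in which the tool goes at most 50 mm and 8.59 degrees, less where a joint would pass 70% of its speed; a pose out of reach is approached as far as the arm can. A call with a gripper value outside its range is refused whole. The fingers move at their own pace and stop on an object; FORCE is the grip in N (left out, the last holds). Time passes only in rows, so rows that repeat a pose let the fingers close. It gives the time, the measured TCP pose, the force and the opening at its end, in the units of the state.
- sensors.observe(): the state, without advancing time (a new reading comes with each control period).
- cams.get_image(name): name is "side" or "top"; returns (picture, depth): 400x640x3 uint8, blue, green, red; 400x640 float32, m along the optical axis (not along the pixel's ray), 0 where there is no reading.
- cams.calibration(name): a dict with "vertical_fov" (degrees; the focal length in pixels is half the picture's height over the tangent of half this angle, whatever the lens; pixels are square), "cx", "cy" (the principal point, pixels), "extrinsics" (4x4, takes a point from camera to world coordinates). Camera axes: x right, y down, z forward; pixel columns grow to the right and rows downward; lengths in m; the calibration is good to about 2 mm. A picture is of the moment at which its call begins. calibration takes no time and is no camera call.
- env.close_job(): hands the job in, once; it reports no verdict.
The state is a dict: "time_s": time; "q": joint angles; "qvel": joint speeds; "joint_efforts": joint torques, N m; "position": TCP position; "tool_rot": TCP orientation; "ft_force": force on the tool from outside, world axes, zero at the start; "wrist_torque": the same for the moment, N m; "grip_width": finger opening in m.
Only numpy, scipy, OpenCV 4.12 (cv2) and the standard library are available. Lean on these libraries where they do the work, as an engineer would, in place of code of your own. Each camera call takes 0.05 s, during which the arm holds its last target. There are 200 camera calls.

## Working session

There is one attempt and no reset: what is moved stays moved. The work goes in short steps, Python scripts to look and compute and a shell command to move; the robot and the scene stay as the last step left them, time stands still between calls to the robot, and variables do not carry over. Pictures are saved under pics/ and viewed, about 8 in all and at most 12, crops included, and the job is handed in when it is done.

```bash
mkdir -p pics; cat > h.py <<'E'
import numpy as np,cv2
from rig import sensors,cams,env
def grab(n,tag):
    im,d=cams.get_image(n); cv2.imwrite(f'pics/{tag}.png',im); np.save(f'pics/{tag}.npy',d); return im,d
def world(n,d):
    c=cams.calibration(n); f=200/np.tan(np.radians(c['vertical_fov'])/2)
    v,u=np.mgrid[:d.shape[0],:d.shape[1]]
    P=np.stack([(u-c['cx'])/f*d,(v-c['cy'])/f*d,d,np.ones_like(d)],-1)@np.array(c['extrinsics']).T
    return P[...,:3]
E
python3 - <<'E'
from h import *
s=sensors.observe();print(s)
for n in('top','side'):
    im,d=grab(n,n+'0'); print(cams.calibration(n))
E
```

```text
{'time_s': 0.0, 'q': array([-8.39558139e+01,  2.18431402e+01,  7.43852088e+01, -8.13468820e-04,
        8.38576867e+01, -1.23352395e+01]), 'qvel': array([-0.05975052,  0.03581987, -0.01055289,  0.03004802, -0.05263243,
       -0.08502166]), 'joint_efforts': array([ 4.77566955e-04, -4.48462236e+01, -2.31280804e+01, -1.59162287e-04,
        4.72317712e-03, -3.02211419e-06]), 'position': array([ 0.17338738, -0.52164816,  0.23068895]), 'tool_rot': array([[-1.72149913e-04,  3.15309610e-01, -9.48988841e-01],
       [ 1.49177196e-03, -9.48987718e-01, -3.15309508e-01],
       [-9.99998872e-01, -1.46995545e-03, -3.07001882e-04]]), 'ft_force': array([ 0.20942805, -0.23495728,  0.10869884]), 'wrist_torque': array([0.01231041, 0.00681071, 0.02294419]), 'grip_width': 0.08506921035168712}
{'vertical_fov': 42.39439730570427, 'cx': 322.5019308377373, 'cy': 196.93353058511744, 'extrinsics': array([[-0.02740076, -0.99087276,  0.13198623,  0.32010386],
       [-0.99955401,  0.02559059, -0.01539191, -0.03311423],
       [ 0.01187382, -0.13234912, -0.99113204,  1.64088916],
       [ 0.        ,  0.        ,  0.        ,  1.        ]])}
{'vertical_fov': 48.152424725359, 'cx': 321.08516902777427, 'cy': 197.69502300225338, 'extrinsics': array([[-0.93755136, -0.26072369,  0.23026204,  0.21243958],
       [-0.34740866,  0.73506022, -0.58223165,  0.66477821],
       [-0.01745488, -0.6258671 , -0.77973438,  1.09880846],
       [ 0.        ,  0.        ,  0.        ,  1.        ]])}
```

View pics/top0.png

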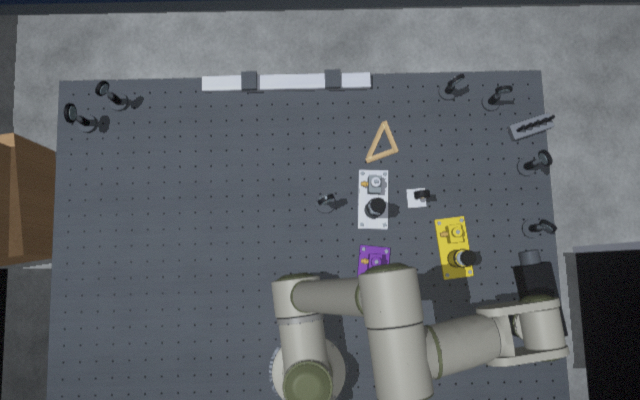

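View pics/side0.png

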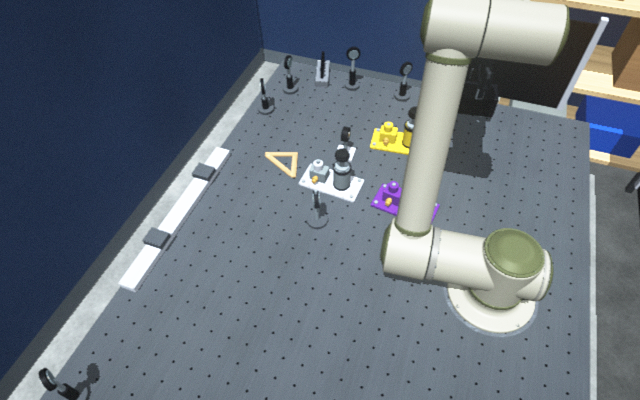

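The pump is the white-plated grey one: knob at top (375,207) and side (342,156), turret at top (375,183). The purple (375,260) and yellow (455,245) ones are the look-alikes. The set square, at (383,143), lies beyond the turret end, which fits. Next I'll measure and confirm with a crop.

```bash
python3 - <<'E'
from h import *
a=cv2.imread('pics/top0.png')[120:260,290:450]; b=cv2.imread('pics/side0.png')[110:240,250:400]
cv2.imwrite('pics/crop0.png',np.hstack([cv2.resize(a,(400,350),interpolation=2),cv2.resize(b,(400,350),interpolation=2)]))
for n in('top','side'):
    W=world(n,np.load(f'pics/{n}0.npy')); I=cv2.imread(f'pics/{n}0.png')
    R=(W[...,0]>.3)&(W[...,0]<.75)&(W[...,1]>-.4)&(W[...,1]<0.05)
    def st(t,m):
        p=W[m]; print(n,t,len(p), p.mean(0).round(4) if len(p) else '', (((p.min(0)+p.max(0))/2).round(4), np.ptp(p,axis=0).round(3)) if len(p) else '')
    u,v=(375,207) if n=='top' else (342,156)
    V,U=np.mgrid[:400,:640]
    st('knobtop',R&(abs(U-u)<16)&(abs(V-v)<16)&(W[...,2]>.149)&(W[...,2]<.163))
    hi=R&(abs(U-u)<80)&(abs(V-v)<45)&(W[...,2]>.03)&(W[...,2]<.17)
    k,l,s,c=cv2.connectedComponentsWithStats(hi.astype('uint8'))
    for i in range(1,k):
        if s[i,4]>8: print(c[i].round(),end=''); st('blob',l==i)
    w=R&(I.min(-1)>150)&(W[...,2]<.025)&(abs(U-u)<50)&(abs(V-v)<45); st('plate',w)
    print(cv2.minAreaRect(W[w][:,:2].astype('f4')*1000))
    st('turret',R&(abs(W[...,2]-.085)<.015)&(abs(U-u)<40)&(abs(V-v)<35)&(W[...,0]>.5))
E
```

```text
top knobtop 154 [ 0.4934 -0.2163  0.1552] (array([ 0.4949, -0.2174,  0.1559]), array([0.039, 0.041, 0.014]))
[373. 184.]top blob 272 [ 0.5678 -0.2152  0.0597] (array([ 0.5695, -0.2099,  0.063 ]), array([0.056, 0.06 , 0.065]))
[421. 193.]top blob 134 [ 0.5272 -0.3546  0.1097] (array([ 0.5284, -0.3567,  0.0963]), array([0.024, 0.047, 0.054]))
[325. 199.]top blob 116 [ 0.5177 -0.0651  0.1198] (array([ 0.5194, -0.0643,  0.0914]), array([0.031, 0.048, 0.108]))
[375. 207.]top blob 324 [ 0.4888 -0.2119  0.1257] (array([ 0.4929, -0.2174,  0.0974]), array([0.052, 0.054, 0.134]))
top plate 1145 [ 0.5196 -0.2366  0.0116] (array([ 0.4909, -0.2757,  0.0088]), array([0.262, 0.216, 0.031]))
((488.5238037109375, -274.62445068359375), (212.2220001220703, 259.6593017578125), 85.83612823486328)
top turret 98 [ 0.5582 -0.2225  0.0843] (array([ 0.5435, -0.2628,  0.0851]), array([0.086, 0.143, 0.03 ]))
side knobtop 133 [ 0.4907 -0.2166  0.1557] (array([ 0.4923, -0.2195,  0.1554]), array([0.041, 0.045, 0.013]))
[343. 161.]side blob 741 [ 0.4947 -0.2377  0.1004] (array([ 0.4998, -0.2855,  0.096 ]), array([0.074, 0.191, 0.131]))
[319. 171.]side blob 325 [ 0.5649 -0.2134  0.0564] (array([ 0.5675, -0.2112,  0.0634]), array([0.058, 0.063, 0.067]))
[392. 191.]side blob 294 [ 0.3266 -0.2047  0.0605] (array([ 0.327 , -0.2078,  0.0594]), array([0.053, 0.052, 0.056]))
[316. 195.]side blob 71 [ 0.5153 -0.0627  0.1288] (array([ 0.5161, -0.0647,  0.1192]), array([0.027, 0.028, 0.059]))
side plate 1086 [ 0.5288 -0.2254  0.0119] (array([ 0.5257, -0.2742,  0.0102]), array([0.339, 0.248, 0.029]))
((527.135498046875, -253.50857543945312), (243.8719482421875, 316.9817199707031), 46.450035095214844)
side turret 147 [ 0.5405 -0.2472  0.0867] (array([ 0.5432, -0.2873,  0.0851]), array([0.084, 0.187, 0.029]))
```

View pics/crop0.png

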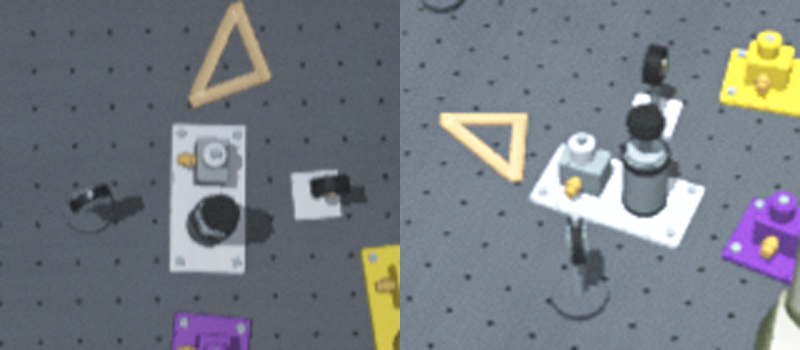

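The crop confirms it: the white plate carries a grey barrel with a black knob, and the turret and pin sit nearer the set square. The knob's top is at about (0.493, -0.217, 0.156). I'll shut the fingers and travel over at the present height.

```bash
python3 -m crank '{"hand":[255,255,255,255,255],"translation":[[0,-0.018,-0.038],[0,-0.039,-0.083],[0,-0.06,-0.128],[0,-0.081,-0.173],[0,-0.102,-0.217]],"dr":[[0,0,0],[0,0,0],[0,0,0],[0,0,0],[0,0,0]]}' 40
```

```text
time_s: 0.6
position: [0.3483, -0.355, 0.2312]
tool_rot: [[-0.0, 0.315, -0.949], [0.0, -0.949, -0.315], [-1.0, -0.0, 0.0]]
ft_force: [0.6, -0.3, 0.0]
grip_width: 0.0127
```

```bash
python3 -m crank '{"hand":[255,255,255,255,255],"translation":[[0,-0.021,-0.045],[0,-0.042,-0.09],[0,-0.062,-0.135],[0,-0.087,-0.183],[0,-0.087,-0.183]],"dr":[[0,0,0],[0,0,0],[0,0,0],[0,0,0],[0,0,0]]}'; python3 - <<'E'
from h import *
s=sensors.observe();print(s['time_s'],s['position'],s['q'],s['ft_force']);print(s['tool_rot'].round(4).tolist())
d=np.array([.493,-.217,.165])-s['position'];print(s['tool_rot'].T@d)
E
```

```text
time_s: 1.1
position: [0.496, -0.2124, 0.2309]
tool_rot: [[0.0, 0.321, -0.947], [0.001, -0.947, -0.321], [-1.0, -0.001, -0.001]]
ft_force: [-0.5, -0.3, 0.0]
grip_width: -0.0002
1.1 [ 0.49596785 -0.21244863  0.23085738] [-3.57981186e+01  2.07859323e+01  7.60265067e+01  6.57676030e-02
  8.32256634e+01  3.54913474e+01] [-0.46768528 -0.25076814  0.0118576 ]
[[0.0001, 0.3207, -0.9472], [0.0013, -0.9472, -0.3207], [-1.0, -0.0012, -0.0005]]
[0.06585096 0.0034386  0.00430625]
```

```bash
python3 -m crank '{"hand":[255,255,255,255],"translation":[[0.02,0,0],[0.04,0,0],[0.06,0,0],[0.06,0,0]],"dr":[[0,0,0],[0,0,0],[0,0,0],[0,0,0]]}'; python3 - <<'E'
from h import *
I=[]
for n,(u,v) in(('top',(375,207)),('side',(342,156))):
    im,d=grab(n,n+'1'); I.append(cv2.resize(im[v-40:v+40,u-45:u+45],(400,356),interpolation=2))
cv2.imwrite('pics/crop1.png',np.hstack(I)); s=sensors.observe(); print(s['position'],s['time_s'])
E
```

```text
time_s: 1.5
position: [0.4921, -0.2161, 0.1689]
tool_rot: [[-0.005, 0.315, -0.949], [0.003, -0.949, -0.315], [-1.0, -0.004, 0.003]]
ft_force: [-0.4, 0.9, -0.1]
grip_width: 0.0001
[ 0.49331006 -0.21681587  0.17168029] 1.6
```

View pics/crop1.png

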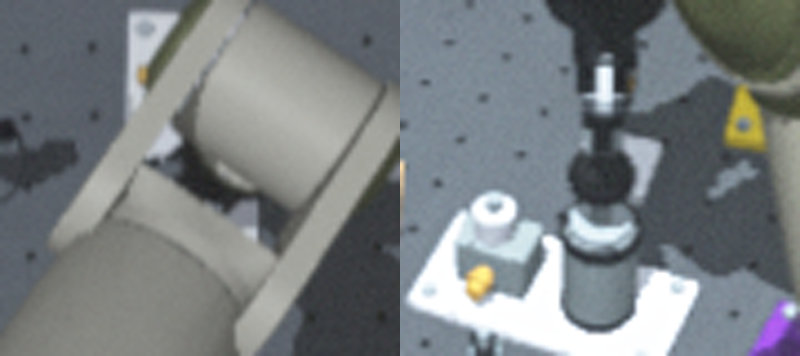

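The side crop shows the shut fingertips at about (600,130), right above the knob at (603,175). First stroke: down to about 0.131.

```bash
python3 -m crank '{"hand":[255,255,255,255,255],"translation":[[0.012,0,0],[0.022,0,0],[0.032,0,0],[0.04,0,0],[0.04,0,0]],"dr":[[0,0,0],[0,0,0],[0,0,0],[0,0,0],[0,0,0]]}'; python3 -c "
from h import *
s=sensors.observe();print(s['position'],s['ft_force'])"
```

```text
time_s: 2.1
position: [0.494, -0.2171, 0.1326]
tool_rot: [[0.002, 0.315, -0.949], [-0.002, -0.949, -0.315], [-1.0, 0.003, -0.002]]
ft_force: [-1.1, -0.5, 10.4]
grip_width: 0.0002
[ 0.49401871 -0.21713517  0.13264941] [-1.10489219 -0.4598642  10.37154811]
```

Not clearly on its stop yet (10 N, z 0.1326). I'll push a little further.

```bash
python3 -m crank '{"hand":[255,255,255],"translation":[[0.0015,0,0],[0.003,0,0],[0.003,0,0]],"dr":[[0,0,0],[0,0,0],[0,0,0]]}'
```

```text
time_s: 2.4
position: [0.4941, -0.2172, 0.1319]
tool_rot: [[0.004, 0.315, -0.949], [-0.003, -0.949, -0.315], [-1.0, 0.004, -0.002]]
ft_force: [-6.1, 3.5, 24.9]
grip_width: 0.0002
```

On the stop (25 N). Now I'll rise clear and let it spring back.

```bash
python3 -m crank '{"hand":[255,255,255,255,255],"translation":[[-0.012,0,0],[-0.024,0,0],[-0.036,0,0],[-0.043,0,0],[-0.043,0,0]],"dr":[[0,0,0],[0,0,0],[0,0,0],[0,0,0],[0,0,0]]}'; python3 - <<'E'
from h import *
for n,(u,v) in(('side',(342,156)),):
    im,d=grab(n,n+'2'); W=world(n,d); 
    V,U=np.mgrid[:400,:640]
    for t in '02':
        W=world(n,np.load(f'pics/side{t}.npy')); z=W[...,2]; m=(np.hypot(W[...,0]-.572,W[...,1]+.217)<.025)&(abs(U-318)<20)&(abs(V-163)<20)
        print(t,np.sort(z[m])[-30:].round(3)); k=(np.hypot(W[...,0]-.493,W[...,1]+.217)<.02)&(z>.13)&(z<.165);print(np.median(z[k]))
    a=cv2.imread('pics/side0.png')[130:200,290:370];b=im[130:200,290:370]
    cv2.imwrite('pics/crop2.png',np.hstack([cv2.resize(x,(400,350),interpolation=2) for x in(a,b)]))
s=sensors.observe(); print(s['position'],s['ft_force'])
E
```

```text
time_s: 2.9
position: [0.4937, -0.2168, 0.1723]
tool_rot: [[0.002, 0.315, -0.949], [-0.001, -0.949, -0.315], [-1.0, 0.002, -0.001]]
ft_force: [-0.4, 1.2, 0.4]
grip_width: 0.0004
0 [0.082 0.082 0.082 0.082 0.082 0.083 0.083 0.083 0.083 0.083 0.084 0.084
 0.084 0.084 0.085 0.085 0.085 0.087 0.089 0.09  0.09  0.091 0.091 0.092
 0.092 0.093 0.093 0.093 0.095 0.097]
0.1555432954465087
2 [0.082 0.082 0.082 0.082 0.082 0.083 0.083 0.083 0.083 0.083 0.083 0.083
 0.083 0.084 0.084 0.085 0.087 0.088 0.089 0.09  0.093 0.095 0.096 0.096
 0.097 0.097 0.097 0.098 0.098 0.1  ]
0.15581386477799342
[ 0.49344984 -0.21654807  0.17152645] [ 0.16903156  0.38395503 -0.7171702 ]
```

View pics/crop2.png

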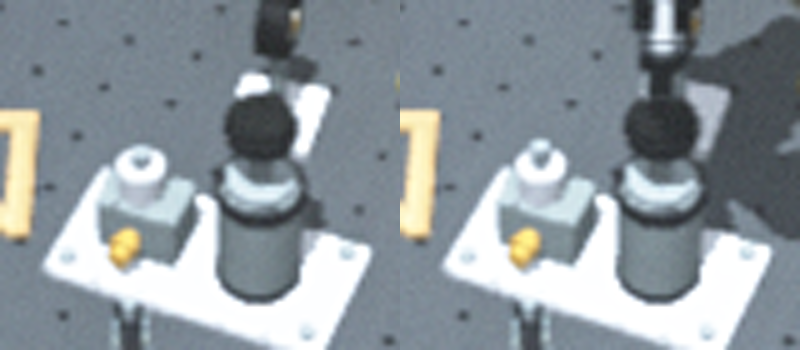

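The right crop shows the pin higher at (540,150) than in the left one at (141,158), and the knob has fully risen. I'll do three more strokes of the same depth.

```bash
python3 -m crank '{"hand":[255,255,255,255,255],"translation":[[0.014,0,0],[0.026,0,0],[0.036,0,0],[0.043,0,0],[0.043,0,0]],"dr":[[0,0,0],[0,0,0],[0,0,0],[0,0,0],[0,0,0]]}'
```

```text
time_s: 3.45
position: [0.4939, -0.2168, 0.1318]
tool_rot: [[0.003, 0.316, -0.949], [-0.003, -0.949, -0.316], [-1.0, 0.004, -0.002]]
ft_force: [-9.0, 6.0, 35.3]
grip_width: -0.0001
```

```bash
python3 -m crank '{"hand":[255,255,255,255,255],"translation":[[-0.012,0,0],[-0.024,0,0],[-0.036,0,0],[-0.043,0,0],[-0.043,0,0]],"dr":[[0,0,0],[0,0,0],[0,0,0],[0,0,0],[0,0,0]]}'
```

```text
time_s: 3.95
position: [0.4936, -0.2166, 0.1716]
tool_rot: [[0.001, 0.315, -0.949], [-0.0, -0.949, -0.315], [-1.0, 0.001, -0.0]]
ft_force: [-0.7, 0.7, 0.3]
grip_width: -0.0001
```

```bash
python3 -m crank '{"hand":[255,255,255,255,255],"translation":[[0.014,0,0],[0.026,0,0],[0.036,0,0],[0.043,0,0],[0.043,0,0]],"dr":[[0,0,0],[0,0,0],[0,0,0],[0,0,0],[0,0,0]]}'
```

```text
time_s: 4.45
position: [0.4939, -0.2168, 0.1318]
tool_rot: [[0.003, 0.316, -0.949], [-0.003, -0.949, -0.316], [-1.0, 0.004, -0.002]]
ft_force: [-10.1, 6.4, 36.2]
grip_width: -0.0002
```

```bash
python3 -m crank '{"hand":[255,255,255,255,255],"translation":[[-0.012,0,0],[-0.024,0,0],[-0.036,0,0],[-0.043,0,0],[-0.043,0,0]],"dr":[[0,0,0],[0,0,0],[0,0,0],[0,0,0],[0,0,0]]}'
```

```text
time_s: 4.95
position: [0.4935, -0.2165, 0.1714]
tool_rot: [[0.0, 0.315, -0.949], [-0.0, -0.949, -0.315], [-1.0, 0.0, -0.0]]
ft_force: [0.0, 0.4, -0.2]
grip_width: -0.0001
```

```bash
python3 -m crank '{"hand":[255,255,255,255,255],"translation":[[0.014,0,0],[0.026,0,0],[0.036,0,0],[0.043,0,0],[0.043,0,0]],"dr":[[0,0,0],[0,0,0],[0,0,0],[0,0,0],[0,0,0]]}'
```

```text
time_s: 5.45
position: [0.4939, -0.2168, 0.1318]
tool_rot: [[0.003, 0.316, -0.949], [-0.003, -0.949, -0.316], [-1.0, 0.004, -0.002]]
ft_force: [-10.5, 6.2, 37.0]
grip_width: -0.0001
```

```bash
python3 -m crank '{"hand":[255,255,255,255,255],"translation":[[-0.012,0,0],[-0.024,0,0],[-0.036,0,0],[-0.043,0,0],[-0.043,0,0]],"dr":[[0,0,0],[0,0,0],[0,0,0],[0,0,0],[0,0,0]]}'; python3 - <<'E'
from h import *
im,d=grab('side','side3')
for t in '023':
    W=world('side',np.load(f'pics/side{t}.npy')); z=W[...,2]; V,U=np.mgrid[:400,:640]
    m=(np.hypot(W[...,0]-.572,W[...,1]+.217)<.025)&(abs(U-318)<20)&(abs(V-163)<20)
    print(t,np.sort(z[m])[-12:].round(3)); k=(np.hypot(W[...,0]-.493,W[...,1]+.217)<.02)&(z>.13)&(z<.165);print(np.median(z[k]))
cv2.imwrite('pics/crop3.png',np.hstack([cv2.resize(im[130:200,290:370],(400,350),interpolation=2),cv2.resize(im[145:180,300:340],(400,350),interpolation=2)]))
E
```

```text
time_s: 5.95
position: [0.4935, -0.2165, 0.1713]
tool_rot: [[0.0, 0.315, -0.949], [-0.0, -0.949, -0.315], [-1.0, 0.0, -0.0]]
ft_force: [-0.1, 0.2, -0.6]
grip_width: -0.0002
0 [0.089 0.09  0.09  0.091 0.091 0.092 0.092 0.093 0.093 0.093 0.095 0.097]
0.1555432954465087
2 [0.089 0.09  0.093 0.095 0.096 0.096 0.097 0.097 0.097 0.098 0.098 0.1  ]
0.15581386477799342
3 [0.108 0.108 0.108 0.11  0.11  0.111 0.111 0.112 0.112 0.112 0.113 0.115]
0.15589813532420316
```

View pics/crop3.png

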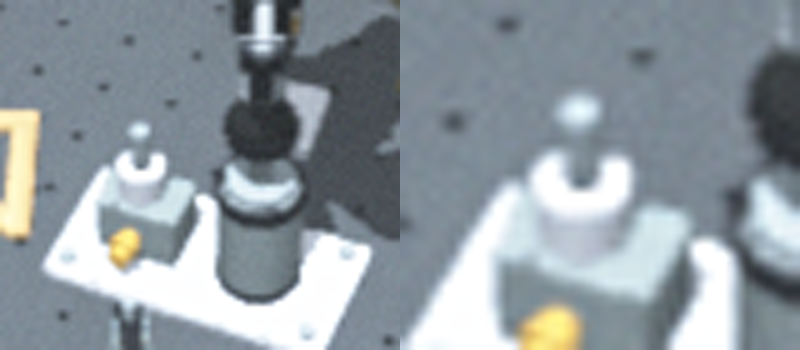

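The pin stands tall at (140,130), and there is a dark spot at its foot at (580,178) in the enlargement. Depth puts its top at about 0.111, which is fully out. One spare stroke, a little gentler, does no harm. Then I'll retract and compare.

```bash
python3 -m crank '{"hand":[255,255,255,255,255],"translation":[[0.014,0,0],[0.026,0,0],[0.036,0,0],[0.0415,0,0],[0.0415,0,0]],"dr":[[0,0,0],[0,0,0],[0,0,0],[0,0,0],[0,0,0]]}'
```

```text
time_s: 6.5
position: [0.4938, -0.2167, 0.1319]
tool_rot: [[0.002, 0.316, -0.949], [-0.002, -0.949, -0.316], [-1.0, 0.002, -0.001]]
ft_force: [-5.6, 2.7, 26.1]
grip_width: 0.0003
```

```bash
python3 -m crank '{"hand":[255,255,255,255,255],"translation":[[-0.015,0,0],[-0.035,0,0],[-0.06,0,0],[-0.085,0,0],[-0.1,0,0]],"dr":[[0,0,0],[0,0,0],[0,0,0],[0,0,0],[0,0,0]]}'
```

```text
time_s: 7.0
position: [0.4935, -0.2165, 0.2306]
tool_rot: [[0.0, 0.315, -0.949], [-0.0, -0.949, -0.315], [-1.0, 0.0, -0.0]]
ft_force: [0.6, -0.1, -0.9]
grip_width: -0.0004
```

```bash
python3 -m crank '{"hand":[255,255,255,255,255],"translation":[[0,0.02,0.04],[0,0.04,0.08],[0,0.06,0.12],[0,0.075,0.15],[0,0.075,0.15]],"dr":[[0,0,0],[0,0,0],[0,0,0],[0,0,0],[0,0,0]]}'; python3 - <<'E'
from h import *
s,_=grab('side','side4'); t,_=grab('top','top4')
for q in '034':
    W=world('side',np.load(f'pics/side{q}.npy')); z=W[...,2]; V,U=np.mgrid[:400,:640]
    m=(np.hypot(W[...,0]-.572,W[...,1]+.217)<.025)&(abs(U-318)<20)&(abs(V-163)<20)
    print(q,np.sort(z[m])[-8:].round(3)); k=(np.hypot(W[...,0]-.493,W[...,1]+.217)<.02)&(z>.12)&(z<.165);print(np.median(z[k]))
W0,W4=[world('top',np.load(f'pics/top{q}.npy')) for q in '04']
for c in((.527,-.355),(.518,-.065)):
    for W in(W0,W4):
        m=(np.hypot(W[...,0]-c[0],W[...,1]-c[1])<.05)&(W[...,2]>.06)&(W[...,2]<.16); print(c,W[m].mean(0).round(4))
o=cv2.imread('pics/top0.png')
cv2.imwrite('pics/crop4.png',np.vstack([np.hstack([cv2.resize(x[120:260,290:450],(400,350)) for x in(o,t)]),np.hstack([cv2.resize(s[110:220,260:400],(400,240),interpolation=2),cv2.resize(s[145:175,300:350],(400,240),interpolation=2)])]))
x=sensors.observe();print(x['time_s'],x['position'],x['ft_force'])
E
```

```text
time_s: 7.5
position: [0.3723, -0.3372, 0.2287]
tool_rot: [[-0.002, 0.311, -0.95], [0.001, -0.95, -0.311], [-1.0, -0.001, 0.001]]
ft_force: [0.9, 0.2, 0.6]
grip_width: -0.0
0 [0.091 0.092 0.092 0.093 0.093 0.093 0.095 0.097]
0.15551912118174466
3 [0.11  0.111 0.111 0.112 0.112 0.112 0.113 0.115]
0.15587150716424014
4 [0.108 0.108 0.108 0.111 0.111 0.111 0.113 0.114]
0.1563893866508782
(0.527, -0.355) [ 0.5272 -0.3546  0.1097]
(0.527, -0.355) [ 0.527  -0.3547  0.1102]
(0.518, -0.065) [ 0.5178 -0.0651  0.1212]
(0.518, -0.065) [ 0.5177 -0.0651  0.1212]
7.6 [ 0.37430877 -0.33502314  0.22897836] [0.70382799 0.75408252 0.32689539]
```

View pics/crop4.png

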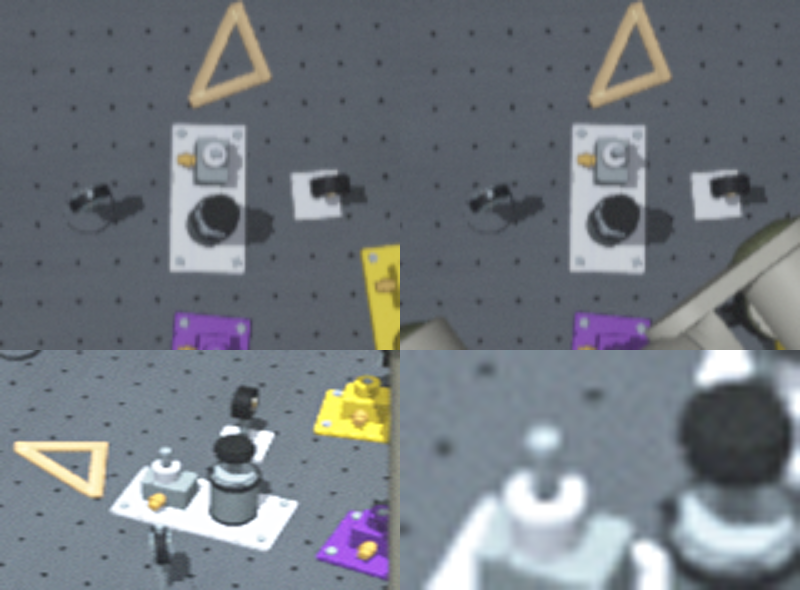

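The pin did not change with the spare stroke, so it is fully out; its dark foot shows at (545,487). The knob has risen and the bystanders have not moved. Handing in.

```bash
python3 -c "
from rig import env; print(env.close_job())"
```

```text
the job is handed in; nothing more can be done
None
```

The pump is pumped up and the job is handed in, at about 7.6 s on the robot's clock. I pressed the grey pump's knob from above with the shut fingertips for five full strokes, the last one a spare. Each went down to the stop at z ≈ 0.132, with at most 37 N vertical at the wrist at the end of a stroke, and the knob was released fully each time.

- **Pin:** its top reads about 0.111 m, which is fully out. The spare stroke did not raise it further, and a dark patch shows at its foot. At the camera's resolution that patch is only a few pixels, so I rely mainly on the height.
- **Knob:** it is risen, at 0.156 m.
- **Bystanders:** both posts measure within 1 mm of where they started. The set square looks unmoved in the before and after pictures.
- **Arm:** it was withdrawn from the pump and touching nothing at hand-in.

No check failed or disagreed.

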